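# Load heat sinks into a feed tube

## Task

Load the two long loose heat sinks lengthwise, fins up, one after the other into the flared open end of the feed tube, so that the second pushes the first right up against the closed end and is left sitting behind it, touching or nearly so, with its tail sticking out of the mouth. Leave the short and the wide heat sink where they lie.

Things in the scene. Friction and masses are not known exactly. Their poses are not given: they have to be found in the camera images.
- long_a_centre (a point): An extruded heat sink of plain aluminium with 5 upright fins along its length: a block 80 long (its x), 32 wide (y) and 36 high (z), about 95 g, both ends and both sides alike; it stands fins up on the table and can be gripped across its 32 width. This point is its centre, 18 above its underside.
- long_b_centre (a point): The second long heat sink, the same as the first (80 x 32 x 36, fins up, 5 fins along its x). This point is its centre, 18 above its underside.
- tube: The fixed feed tube: an aluminium channel on a dark steel deck 10 thick, 84 wide; its roof has a 20 wide sight slot. Origin on the table under the mouth's centre; x points level into the tube, z up. The bare deck starts 140 before the mouth and runs on as the tube's floor. The bore is 44 wide and 46 high above the deck; the roof's top is 60 above the table. Heat sinks slide in it easily.
- tube_mouth (a point): Centre of the tube's open flared mouth, 28 above the table (the height of a long heat sink's centre on the deck); axes as the tube's. The flare, open above, cheeks 40 high, narrows from about 65 at the mouth to the 44 bore over the first 20. With the first sink home and the second touching it, 40 of the second stick out before the mouth: its centre is then at this point.
- tube_end (a point): Centre of the inner face of the tube's closed end, 120 beyond the mouth along the tube's x, 28 above the table; axes as at the mouth. A heat sink fully home has its centre 40 before this point.
- short_centre (a point): Bystander: a short heat sink of the same section, 45 long (x), 32 wide, 36 high, loose. Its centre, 18 above its underside.
- wide_centre (a point): Bystander: a low, wide heat sink with 9 fins, 70 long (x), 64 wide, 22 high, loose. Its centre, 11 above its underside.

How it is judged (in metres and radians):
At the end, for the whole second after the job is handed in: Both long heat sinks at rest in the tube, fins up, released: the front one within 14 mm of the closed end, the other's centre 100 to 138 mm before the closed end (120 when tight), each within 20 mm of the axis sideways, 12 mm in height and 15 degrees in direction and tilt (((x of long_a_centre in the frame of tube_end between -0.054 and -0.03 m and y of long_a_centre in the frame of tube_end between -0.02 and 0.02 m and z of long_a_centre in the frame of tube_end between -0.012 and 0.012 m and angle between the x axis of each of long_a_centre, long_b_centre and the x axis of tube_end, either way round below 0.26 rad and angle between each of long_a_centre, long_b_centre's own z axis and vertical below 0.26 rad and x of long_b_centre in the frame of tube_end between -0.138 and -0.1 m and y of long_b_centre in the frame of tube_end between -0.02 and 0.02 m and z of long_b_centre in the frame of tube_end between -0.012 and 0.012 m) or (x of long_b_centre in the frame of tube_end between -0.054 and -0.03 m and y of long_b_centre in the frame of tube_end between -0.02 and 0.02 m and z of long_b_centre in the frame of tube_end between -0.012 and 0.012 m and angle between the x axis of each of long_b_centre, long_a_centre and the x axis of tube_end, either way round below 0.26 rad and angle between each of long_b_centre, long_a_centre's own z axis and vertical below 0.26 rad and x of long_a_centre in the frame of tube_end between -0.138 and -0.1 m and y of long_a_centre in the frame of tube_end between -0.02 and 0.02 m and z of long_a_centre in the frame of tube_end between -0.012 and 0.012 m)) and linear speed of each of long_a, long_b below 0.02 m/s); the robot touches nothing.
It fails at once if the short heat sink is moved by more than 30 mm (distance of short_centre from where it was at the start of the episode above 0.03 m).
It fails at once if the wide heat sink is moved by more than 30 mm (distance of wide_centre from where it was at the start of the episode above 0.03 m).
It also fails if it takes over 61 s, if anything falls off the work surface, if the arm or the gripper's body presses on something with over 40 N, if the wrist force passes 120 N, or if a joint passes its speed limit or range.

## Robot

A 6-joint arm with a two-finger parallel gripper is mounted at the origin on the work surface. World frame = base frame: x ahead of the robot, y to its left, z up, the work surface at z = 0. Lengths are in mm, angles in rad, forces in N, time in s.
With the tool pointing down it reaches from about 325 to 775 mm from the base axis. Payload 9.3 kg.
Tool frame: the origin (TCP) lies midway between the tips of the shut fingers; the grasp point (between the pads) lies 19 mm behind it; z points along the fingers, x is the direction in which the jaws open and shut, and the axes are right-handed (so a half turn about z gives the same grasp; the last joint's range is limited). The gripper opens to 85 mm and grips with 20 to 120 N. Pads are 22 mm wide; open, the fingers measure 114 mm over their backs; the gripper's body (76 mm by 85 mm) begins 54 mm behind the grasp point. The pads swing forward as they close: fully open they stand 13 mm farther back than shut.
Start: joints at [-1.27, 0.259, 0.021, 1.334, 0, 1.418], TCP at [241.104, -494.333, 231.279] pointing down, gripper open.
Joint ranges: [-3.04, 3.04], [-0.91, 1.82], [-1.04, 1.36], [-1.92, 1.95], [-1.52, 1.45], [-3.14, 3.14]. Speed limits (rad/s): [2.22, 2.22, 2.79, 3.14, 3.14, 3.14].

## Interface

Orientations are given as [roll, pitch, yaw] about the fixed x, y, z axes, in that order (R = Rz(yaw) Ry(pitch) Rx(roll)).
In Python, from rig import get_obs, capture, get_calibration, job_done gives the robot as it stands.
- The arm moves only by the tool jog_arm, never from a script. Its argument "series" is a list of rows, each an object with "dr": the turn, a rotation vector about the tool's x, y, z in units of 90 degrees (1.0 is 90 degrees), a list of three; "travel": the shift along the tool's x, y, z in units of 0.2 m (1.0 is 0.2 m), a list of three; "claw": the opening, from -1 (shut) to 1 (fully open), so that 0 is half open. A call has exactly 8 rows; each row is the pose to reach, as a shift and turn from the pose commanded when the call began, along the tool's axes at that moment; what a row does not reach only later rows make up. A row lasts 1/10 s, in which the tool goes at most 50 mm and 8.59 degrees, less where a joint would pass 70% of its speed; a pose out of reach is approached as far as the arm can. A call with a number of a shift or a turn outside -1 to 1 is refused whole. A call with a gripper value outside its range is refused whole. The fingers move at their own pace and stop on an object; the grip force is fixed at half the most. Time passes only in rows, so rows that repeat a pose let the fingers close, or fill a call up. It gives the time, the measured TCP pose, the force and the opening at its end, in the units of the state.
- get_obs(): the state, without advancing time (a new reading comes with each control period).
- capture(name): name is "side" or "top" or "wrist"; returns the picture (420x560x3 uint8, red, green, blue); there is no depth.
- get_calibration(name): a dict with "intrinsics" (3x3 intrinsics, pixels), "world_to_cam" (4x4, takes a point from world to camera coordinates); the wrist camera has in their place "tool_from_camera" (4x4, takes a point from camera to tool coordinates, whose origin is the TCP and whose axes are the tool frame's). Camera axes: x right, y up, looking along -z (the intrinsics and any distortion apply to the point x, -y, -z); pixel columns grow to the right and rows downward; lengths in mm; the calibration is good to about 2 mm. A picture is of the moment at which its call begins: read the wrist's pose just before it. get_calibration takes no time and is no camera call.
- job_done(): hands the job in, once; it reports no verdict.
The state is a dict: "time": time; "qpos": joint angles; "joint_vel": joint speeds; "joint_efforts": joint torques, N m; "tool_pos": TCP position; "tool_rot": TCP orientation; "ft_force": force on the tool from outside, world axes, zero at the start; "torque": the same for the moment, N m; "gripper_width": finger opening in mm.
Only numpy, scipy, OpenCV 4.12 (cv2) and the standard library are available. Lean on these libraries where they do the work, as an engineer would, in place of code of your own. Each camera call takes 0.05 s, during which the arm holds its last target.

## Working session

There is one attempt and no reset: what is moved stays moved. The work goes in short steps, Python scripts to look and compute and a tool call to move; the robot and the scene stay as the last step left them, time stands still between calls to the robot, and variables do not carry over. Pictures are saved under pics/ and viewed, and the job is handed in when it is done.

Besides the shell and the picture viewer there is one more tool, called after "Request:" as name([rows], argument=value, ...), one row to a line, values as JSON. jog_arm: Moves the arm, as the interface text tells. Its arguments: {"type":"object","properties":{"series":{"type":"array","items":{"type":"object","properties":{"dr":{"type":"array","items":{"type":"number","minimum":-1,"maximum":1}},"travel":{"type":"array","items":{"type":"number","minimum":-1,"maximum":1}},"claw":{"type":"number"}}}}},"required":["series"]}

```bash
ls; mkdir -p pics
python3 - <<'E'
from rig import *
import cv2
print(get_obs())
for n in ("side","top","wrist"):
    print(n,get_calibration(n))
    cv2.imwrite(f"pics/{n}0.png",capture(n)[:,:,::-1])
E
```

```text
pics
{'time': 0.0, 'qpos': array([-1.26960817e+00,  2.59193739e-01,  2.07130074e-02,  1.33370221e+00,
       -2.30887169e-05,  1.41821465e+00]), 'joint_vel': array([-2.09725373e-03,  5.54620411e-04,  6.35988977e-04, -2.44886706e-04,
       -9.20123396e-06, -1.90984586e-04]), 'joint_efforts': array([ 1.06611703e-04, -5.55642700e+01,  3.44524813e+01,  1.34015901e-02,
       -2.99647691e-04, -1.56291117e-05]), 'tool_pos': array([ 241.00361882, -494.04705248,  230.64614584]), 'tool_rot': array([-3.14140472e+00,  1.37401137e-03, -1.11702635e+00]), 'ft_force': array([-0.13101283,  0.45179243, -0.25945243]), 'torque': array([-0.02273028, -0.01918163,  0.0436986 ]), 'gripper_width': 84.92591988520516}
side {'intrinsics': array([[523.71104811,   0.        , 281.32808332],
       [  0.        , 523.71104811, 206.3936487 ],
       [  0.        ,   0.        ,   1.        ]]), 'world_to_cam': array([[-7.38222182e-01, -6.74487738e-01,  9.71087942e-03,
         4.37893842e+02],
       [ 4.74958885e-01, -5.09508998e-01,  7.17505846e-01,
        -3.05646213e+02],
       [-4.79001115e-01,  5.34291000
[... 505 characters left out ...]
2.07138230e-01, -1.08980693e-05,  9.78311685e-01,
        -9.33574662e+02],
       [ 0.00000000e+00,  0.00000000e+00,  0.00000000e+00,
         1.00000000e+00]])}
wrist {'intrinsics': array([[302.04383757,   0.        , 278.1061894 ],
       [  0.        , 302.04383757, 206.89073346],
       [  0.        ,   0.        ,   1.        ]]), 'tool_from_camera': array([[ 9.99999931e-01,  2.03598253e-04,  3.10562383e-04,
         4.21393598e-01],
       [ 2.76605454e-04, -9.66378957e-01, -2.57121828e-01,
        -6.38862374e+01],
       [ 2.47771396e-04,  2.57121896e-01, -9.66378947e-01,
        -1.42453288e+02],
       [ 0.00000000e+00,  0.00000000e+00,  0.00000000e+00,
         1.00000000e+00]])}
```

View pics/top0.png

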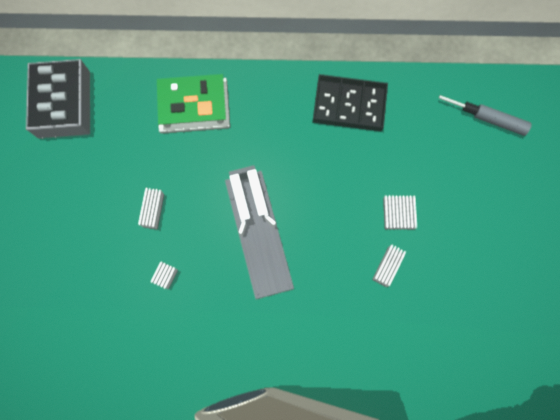

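View pics/side0.png

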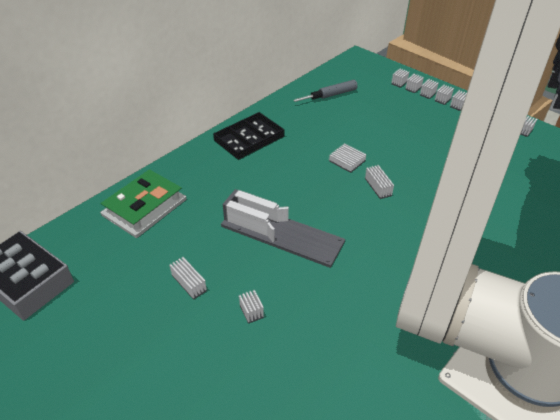

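View pics/wrist0.png

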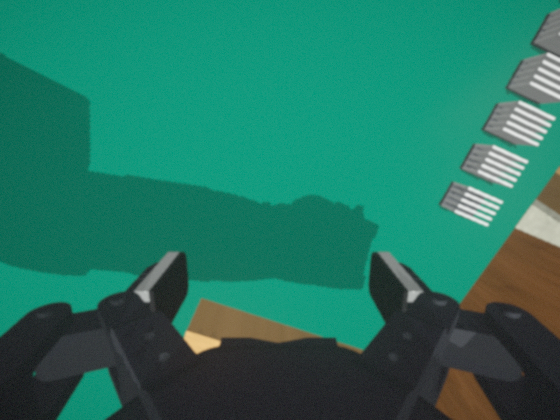

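Top view: long sinks are at about (151,208) and (390,266), the short one at (164,275) and the wide one at (401,212). The tube runs from its deck foot at (272,297) up to its closed end at (243,170). Next I'll enlarge the crops.

Run:
```python
import cv2,numpy as np
t=cv2.imread("pics/top0.png");s=cv2.imread("pics/side0.png")
a=[cv2.resize(t[180:300,120:200],None,fx=5,fy=5,interpolation=2),cv2.resize(t[180:300,360:440],None,fx=5,fy=5,interpolation=2)]
cv2.imwrite("pics/c1.png",np.hstack(a))
cv2.imwrite("pics/c2.png",cv2.resize(t[160:305,215:305],None,fx=4.1,fy=4.1,interpolation=2))
cv2.imwrite("pics/c3.png",cv2.resize(s[140:325,165:400],None,fx=3.2,fy=3.2,interpolation=2))
```

```text
(no output)
```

View pics/c1.png

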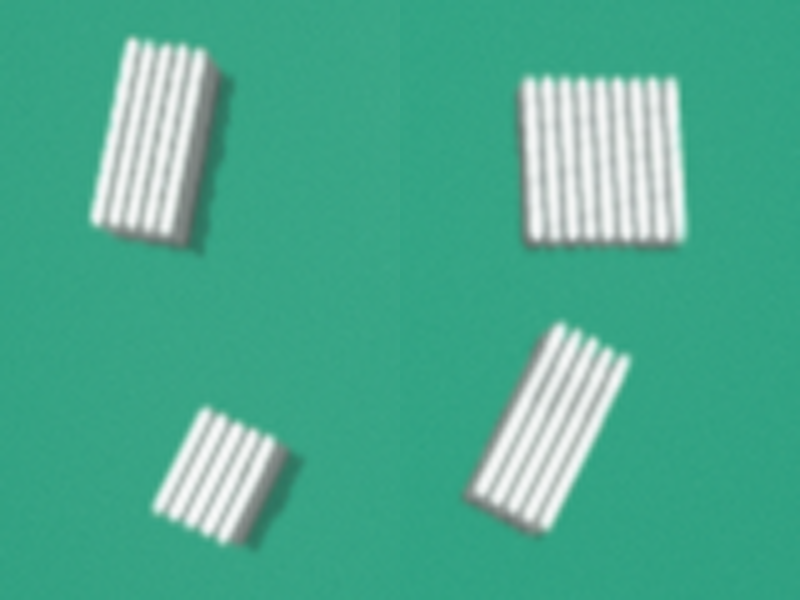

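View pics/c2.png

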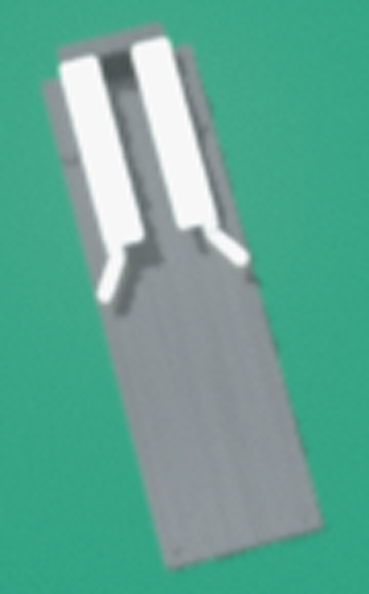

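View pics/c3.png

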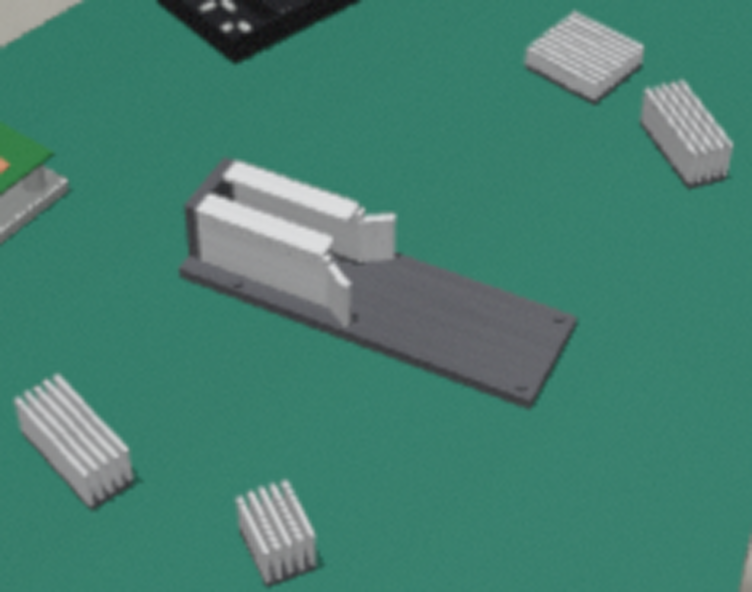

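```bash
cat > h.py <<'E'
import numpy as np,cv2
from rig import *
from scipy.spatial.transform import Rotation as R
def ray(name,p,obs=None):
    c=get_calibration(name);K=c["intrinsics"]
    d=np.array([(p[0]-K[0,2])/K[0,0],-(p[1]-K[1,2])/K[1,1],-1.])
    if name=="wrist":
        T=np.eye(4);T[:3,:3]=R.from_euler('xyz',obs['tool_rot']).as_matrix();T[:3,3]=obs['tool_pos'];M=T@c["tool_from_camera"]
    else: M=np.linalg.inv(c["world_to_cam"])
    d=M[:3,:3]@d
    return M[:3,3],d/np.linalg.norm(d)
def plane(name,p,z,obs=None):
    o,d=ray(name,p,obs);return o+d*(z-o[2])/d[2]
def tri(rs):
    A=np.zeros((3,3));b=np.zeros(3)
    for o,d in rs:
        P=np.eye(3)-np.outer(d,d);A+=P;b+=P@o
    x=np.linalg.solve(A,b);return x,[round(float(np.linalg.norm((np.eye(3)-np.outer(d,d))@(x-o))),1) for o,d in rs]
E
python3 - <<'E'
from h import *
np.set_printoptions(precision=1,suppress=True)
t=cv2.imread("pics/top0.png")
g=t.min(2)
m=(g>150).astype(np.uint8);m=cv2.morphologyEx(m,cv2.MORPH_CLOSE,np.ones((3,3)))
m[:150]=0;m[310:]=0
cs,_=cv2.findContours(m,cv2.RETR_EXTERNAL,cv2.CHAIN_APPROX_NONE)
for c in cs:
    if cv2.contourArea(c)<60: continue
    r=cv2.minAreaRect(c);b=cv2.boxPoints(r)
    h={0:36}.get(0)
    if r[0][0]>385 and r[0][1]<240:h=22
    if 225<r[0][0]<280:h=60
    w=np.array([plane("top",p,h) for p in b])
    e=w[1]-w[0];f=w[2]-w[1]
    if np.linalg.norm(f)>np.linalg.norm(e): e,f=f,e
    print(np.array(r[0]),"ctr",w.mean(0),"size",np.linalg.norm(e),np.linalg.norm(f),"yaw",np.degrees(np.arctan2(e[1],e[0])))
T=lambda x,y,ox=120:(ox+x/5-.4,180+y/5-.4); S=lambda x,y:(165+x/3.2-.35,140+y/3.2-.35)
D=lambda x,y:(215+x/4.1-.4,160+y/4.1-.4)
def go(n,a,b): print(n,*tri([ray("top",a),ray("side",b)]))
go("A +x+y",T(128,38),S(17,402));go("A +x-y",T(208,48),S(59,376));go("A -x+y",T(92,226),S(93,488));go("A -x-y",T(170,237),S(131,456))
o=280 
go("B +x+y",T(557,320,o),S(645,88));go("B +x-y",T(632,355,o),S(685,82));go("B -x+y",T(473,493,o),S(690,160));go("B -x-y",T(548,532,o),S(731,143))
go("deck L",D(167,570),S(531,399));go("deck R",D(325,525),S(577,318))
go("cheek tipL",D(104,302),S(349,292));go("cheek tip R",D(242,262),S(395,215))
go("roof L -x",D(110,246),S(329,245))
go("roof R -x",D(217,222),S(363,206))
go("L far",D(60,65),S(198,200));
go("R far",D(168,40),S(232,163));
print("deck10",plane("top",D(167,570),10),plane("top",D(325,525),10), plane("top",D(42,85),10),plane("top",D(187,45),10))
E
```

```text
[162.6 274.8] ctr [458.8 235.7  36. ] size 47.29699159966621 36.089533794326506 yaw -23.110361657873433
[389.8 264.9] ctr [ 487.7 -236.8   36. ] size 82.14260142567313 36.005619168693556 yaw -27.56496483058394
[400. 211.] ctr [ 606.7 -265.8   22. ] size 71.19200950795984 69.9311271568398 yaw -1.6528118313059044
[149.3 207.1] ctr [602.8 273.8  36. ] size 82.68048353393603 36.676999548820916 yaw -6.20159516997535
[240.1 202.9] ctr [610.   78.2  60. ] size 131.85046946553234 29.526597042795427 yaw -168.55440896837874
[258.7 198. ] ctr [621.3  39.8  60. ] size 130.98462130453504 30.098338756371735 yaw -159.2521333627839
A +x+y [644.8 284.9  34.6] [2.1, 2.1]
A +x-y [642.4 251.3  32.5] [1.1, 1.1]
A -x+y [561.8 294.8  29.8] [3.2, 3.2]
A -x-y [559.5 262.3  31.5] [0.7, 0.7]
B +x+y [ 530.8 -240.4   39.4] [1.2, 1.2]
B +x-y [ 516.5 -273.4   33.7] [2.2, 2.2]
B -x+y [ 460.1 -204.    32. ] [0.6, 0.6]
B -x-y [ 444.2 -232.8   39.8] [0.9, 0.9]
deck L [413.8  42.9  12.1] [0.4, 0.4]
deck R [437.9 -38.3   8.1] [0.9, 0.9]
cheek tipL [546.6  77.   45.5] [0.8, 0.8]
cheek tip R [567.4   7.1  54.2] [0.3, 0.3]
roof L -x [570.   72.5  71.4] [1.4, 1.4]
roof R -x [586.5  19.9  59.6] [0.7, 0.7]
L far [664.9 101.8  71.2] [0.2, 0.2]
R far [685.2  48.6  56.9] [1.3, 1.3]
deck10 [414.3  43.2  10. ] [438.6 -37.8  10. ] [672.3 117.9  10. ] [696.3  39.9  10. ]
```

```bash
cat > plan.py <<'E'
# python3 plan.py x y z yawdeg : numbers for one call; stores rounded cmd
import sys,json,os,numpy as np
from scipy.spatial.transform import Rotation as R
f="cmd.json"
c=json.load(open(f)) if os.path.exists(f) else dict(p=[241.104,-494.333,231.279],yaw=np.degrees(-1.117))
x,y,z,yaw=map(float,sys.argv[1:5])
M=R.from_euler('xyz',[np.pi,0,np.radians(c['yaw'])]).as_matrix()
t=np.round(M.T@(np.array([x,y,z])-c['p'])/200,3)
dr=round(-(yaw-c['yaw'])/90,3)
ok=max(abs(t))<=1 and abs(dr)<=1
print("travel",t.tolist(),"dr",[0,0,dr],"OK" if ok else "TOO FAR","rows>=",np.linalg.norm(t)*200/50,abs(dr)*90/8.59)
if ok:
    c=dict(p=(np.array(c['p'])+M@t*200).tolist(),yaw=c['yaw']-dr*90);json.dump(c,open(f,'w'));print(c)
E
python3 plan.py 350 -370 200 5; python3 plan.py 466 -225 160 62.4
```

```text
travel [-0.32, -0.762, 0.156] dr [0, 0, np.float64(-0.767)] OK rows>= 3.36423542576913 8.036088474970896
{'p': [350.023126272704, -370.0012505069974, 200.07899999999998], 'yaw': np.float64(5.030614283887047)}
travel [0.641, -0.671, 0.2] dr [0, 0, -0.637] OK rows>= 3.797097839139782 6.674039580908032
{'p': [465.96156629130763, -225.0765868846427, 160.07899999999995], 'yaw': 62.360614283887045}
```

```bash
rm cmd.json; python3 plan.py 350 -370 200 3; python3 plan.py 466 -225 160 62.4
```

```text
travel [-0.32, -0.762, 0.156] dr [0, 0, np.float64(-0.744)] OK rows>= 3.36423542576913 7.79511059371362
{'p': [350.023126272704, -370.0012505069974, 200.07899999999998], 'yaw': np.float64(2.9606142838870397)}
travel [0.617, -0.694, 0.2] dr [0, 0, -0.66] OK rows>= 3.7996315610858904 6.915017462165309
{'p': [466.0894740084938, -225.01296503787844, 160.07899999999995], 'yaw': 62.360614283887045}
```

Request:
jog_arm([
  {"travel":[-0.05,-0.1,0.02],"dr":[0,0,-0.095],"claw":1},
  {"travel":[-0.1,-0.2,0.04],"dr":[0,0,-0.19],"claw":1},
  {"travel":[-0.15,-0.3,0.06],"dr":[0,0,-0.285],"claw":1},
  {"travel":[-0.2,-0.4,0.08],"dr":[0,0,-0.38],"claw":1},
  {"travel":[-0.25,-0.5,0.1],"dr":[0,0,-0.475],"claw":1},
  {"travel":[-0.28,-0.6,0.12],"dr":[0,0,-0.57],"claw":1},
  {"travel":[-0.32,-0.762,0.156],"dr":[0,0,-0.66],"claw":1},
  {"travel":[-0.32,-0.762,0.156],"dr":[0,0,-0.744],"claw":1},
])

```text
time: 0.95
tool_pos: [351.6, -367.6, 199.2]
tool_rot: [-3.14, 0.0, 0.06]
ft_force: [-0.2, 1.2, -0.6]
gripper_width: 85.5
```

Request:
jog_arm([
  {"travel":[0.1,-0.1,0.03],"dr":[0,0,-0.095],"claw":1},
  {"travel":[0.2,-0.2,0.06],"dr":[0,0,-0.19],"claw":1},
  {"travel":[0.3,-0.32,0.1],"dr":[0,0,-0.285],"claw":1},
  {"travel":[0.4,-0.44,0.13],"dr":[0,0,-0.38],"claw":1},
  {"travel":[0.5,-0.56,0.16],"dr":[0,0,-0.475],"claw":1},
  {"travel":[0.617,-0.694,0.2],"dr":[0,0,-0.57],"claw":1},
  {"travel":[0.617,-0.694,0.2],"dr":[0,0,-0.66],"claw":1},
  {"travel":[0.617,-0.694,0.2],"dr":[0,0,-0.66],"claw":1},
])

```text
time: 1.75
tool_pos: [466.4, -224.0, 159.7]
tool_rot: [-3.141, -0.0, 1.093]
ft_force: [0.3, 0.2, -0.4]
gripper_width: 85.7
```

```bash
cat > w.py <<'E'
import sys,json
from h import *
n=sys.argv[1]
o=get_obs();im=capture("wrist")
cv2.imwrite(f"pics/{n}.png",im[:,:,::-1])
json.dump(dict(tool_pos=o['tool_pos'].tolist(),tool_rot=o['tool_rot'].tolist()),open(f"pics/{n}.json","w"))
print(o['time'],o['tool_pos'],np.degrees(o['tool_rot']),o['ft_force'],o['gripper_width'])
E
python3 w.py w1
```

```text
1.75 [ 466.36917308 -224.01611166  159.65540603] [-1.79946487e+02 -4.75728616e-03  6.25959570e+01] [ 0.28259335  0.20252396 -0.35894926] 85.68424487541722
```

View pics/w1.png

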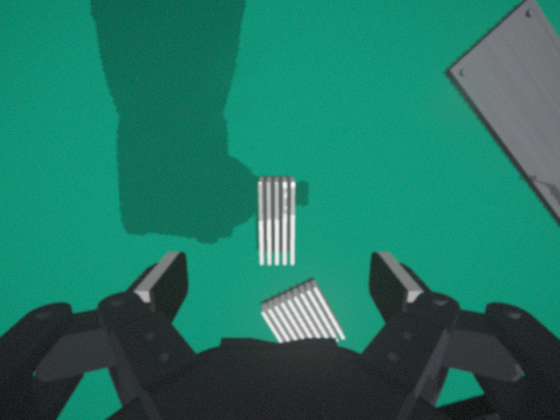

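The wrist view shows the sink aligned with the tool. Its top face spans about (259,181) to (296,265), and the wide sink is below it, further forward.

```bash
cat > rect.py <<'E'
import sys,json
from h import *
np.set_printoptions(precision=1,suppress=True)
n=sys.argv[1];x0,y0,x1,y1=map(int,sys.argv[2:6]);z=float(sys.argv[6])
im=cv2.imread(f"pics/{n}.png");o=json.load(open(f"pics/{n}.json"))
hsv=cv2.cvtColor(im,cv2.COLOR_BGR2HSV)
m=((hsv[:,:,1]<int(sys.argv[7]) if len(sys.argv)>7 else hsv[:,:,1]<70)&(hsv[:,:,2]>90)).astype(np.uint8)
k=np.zeros_like(m);k[y0:y1,x0:x1]=1;m*=k;m=cv2.morphologyEx(m,cv2.MORPH_CLOSE,np.ones((5,5)))
c=max(cv2.findContours(m,0,1)[0],key=cv2.contourArea)
b=cv2.boxPoints(cv2.minAreaRect(c));print(b)
w=np.array([plane("wrist",p,z,o) for p in b])
e=w[1]-w[0];f=w[2]-w[1]
if np.linalg.norm(f)>np.linalg.norm(e): e,f=f,e
print("ctr",w.mean(0),np.linalg.norm(e),np.linalg.norm(f),"yaw",np.degrees(np.arctan2(e[1],e[0])),"\n",w)
v=cv2.resize(im[y0:y1,x0:x1],None,fx=5,fy=5,interpolation=2);cv2.imwrite(f"pics/{n}_crop.png",v[:600,:800])
E
python3 rect.py w1 240 160 320 280 36
```

```text
[[258. 264.]
 [258. 176.]
 [295. 176.]
 [295. 264.]]
ctr [ 482.7 -235.3   36. ] 85.14706321149416 32.84762056942075 yaw 151.5981026778085 
 [[ 512.3 -270.7   36. ]
 [ 437.4 -230.2   36. ]
 [ 452.5 -201.1   36. ]
 [ 528.7 -239.2   36. ]]
```

View pics/w1_crop.png

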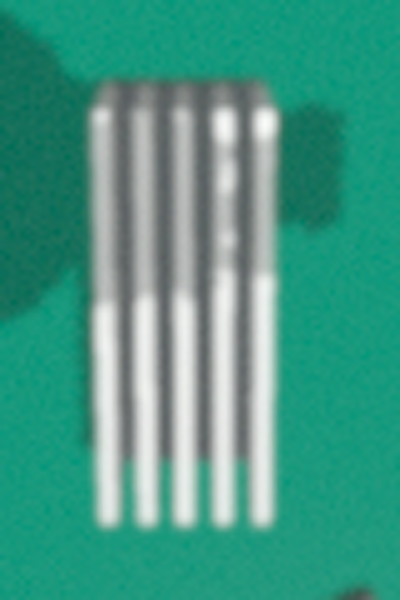

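Run:
```python
from h import *
import json
np.set_printoptions(precision=1,suppress=True)
o=json.load(open("pics/w1.json"))
P=[(258.2,180.8),(295.3,180.8),(294.7,264.8),(258.8,264.8)]
w=np.array([plane("wrist",p,36,o) for p in P]);print(w,w.mean(0))
l=(w[2]+w[3]-w[0]-w[1])/2;print(np.linalg.norm(l),np.degrees(np.arctan2(l[1],l[0])))
# triangulate with top corner points
T=lambda x,y,ox=280:(ox+x/5-.4,180+y/5-.4)
Q=[T(473,493),T(548,532),T(632,355),T(557,320)]
Q=[Q[1],Q[0],Q[3],Q[2]]
for p,q in zip(P,Q): print(tri([ray("wrist",p,o),ray("top",q)]))
```

```text
[[ 441.3 -232.1   36. ]
 [ 456.5 -202.8   36. ]
 [ 529.3 -239.8   36. ]
 [ 513.4 -270.5   36. ]] [ 485.1 -236.3   36. ]
81.66767846258415 -27.486152539009794
(array([ 442.1, -232.4,   39.7]), [1.5, 1.5])
(array([ 458.4, -203.5,   32.1]), [1.3, 1.3])
(array([ 533.7, -242.1,   26.8]), [0.7, 0.7])
(array([ 520.9, -276.3,   17.1]), [0.5, 0.5])
```

```bash
python3 plan.py 464 -225 7.5 62.5
```

```text
travel [-0.005, -0.009, 0.763] dr [0, 0, -0.002] OK rows>= 3.0522778379433286 0.020954598370197905
{'p': [464.03097608567134, -225.06382073309004, 7.478999999999957], 'yaw': 62.540614283887045}
```

Request:
jog_arm([
  {"travel":[-0.005,-0.009,0.2],"dr":[0,0,-0.002],"claw":1},
  {"travel":[-0.005,-0.009,0.4],"dr":[0,0,-0.002],"claw":1},
  {"travel":[-0.005,-0.009,0.6],"dr":[0,0,-0.002],"claw":1},
  {"travel":[-0.005,-0.009,0.7],"dr":[0,0,-0.002],"claw":1},
  {"travel":[-0.005,-0.009,0.763],"dr":[0,0,-0.002],"claw":1},
  {"travel":[-0.005,-0.009,0.763],"dr":[0,0,-0.002],"claw":0.2},
  {"travel":[-0.005,-0.009,0.763],"dr":[0,0,-0.002],"claw":-0.2},
  {"travel":[-0.005,-0.009,0.763],"dr":[0,0,-0.002],"claw":-1},
])

```text
time: 2.6
tool_pos: [464.4, -225.8, 8.5]
tool_rot: [3.14, 0.0, 1.09]
ft_force: [0.1, -0.2, -0.3]
gripper_width: 43.9
```

Request:
jog_arm([
  {"claw":-1,"travel":[0,0,0],"dr":[0,0,0]},
  {"claw":-1,"travel":[0,0,0],"dr":[0,0,0]},
  {"claw":-1,"travel":[0,0,0],"dr":[0,0,0]},
  {"claw":-1,"travel":[0,0,0],"dr":[0,0,0]},
  {"claw":-1,"travel":[0,0,-0.05],"dr":[0,0,0]},
  {"claw":-1,"travel":[0,0,-0.15],"dr":[0,0,0]},
  {"claw":-1,"travel":[0,0,-0.3],"dr":[0,0,0]},
  {"claw":-1,"travel":[0,0,-0.5],"dr":[0,0,0]},
])

```text
time: 3.4
tool_pos: [463.3, -224.5, 108.4]
tool_rot: [-3.139, -0.0, 1.091]
ft_force: [1.5, -1.3, -0.1]
gripper_width: 31.1
```

```bash
python3 - <<'E'
import json
c=json.load(open("cmd.json"));c['p'][2]+=100;json.dump(c,open("cmd.json","w"));print(c)
E
python3 w.py w2
```

```text
{'p': [464.03097608567134, -225.06382073309004, 107.47899999999996], 'yaw': 62.540614283887045}
3.4 [ 463.25269914 -224.4884904   108.39130058] [-1.79879623e+02 -2.01638406e-02  6.25196065e+01] [ 1.51667813 -1.30283637 -0.13780941] 31.07606603185633
```

View pics/w2.png

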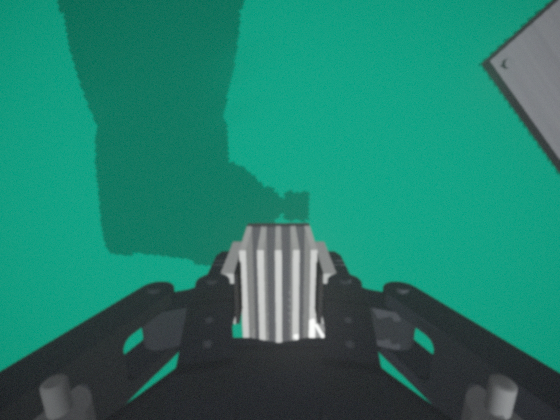

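Run:
```python
from h import *
c=get_calibration("wrist");K=c["intrinsics"];M=c["tool_from_camera"]
for p in [(245,226),(313,226),(245,231),(313,231)]:
    d=M[:3,:3]@np.array([(p[0]-K[0,2])/K[0,0],-(p[1]-K[1,2])/K[1,1],-1.]);o=M[:3,3]
    print(o+d*(-28-o[2])/d[2])
im=cv2.imread("pics/w2.png");cv2.imwrite("pics/w2c.png",cv2.resize(im[210:350,220:340],None,fx=4,fy=4))
```

```text
[-14.37529527 -27.05415808 -28.        ]
[ 12.75735863 -27.03810824 -28.        ]
[-14.4356504  -24.94418833 -28.        ]
[ 12.81976583 -24.92760765 -28.        ]
```

View pics/w2c.png

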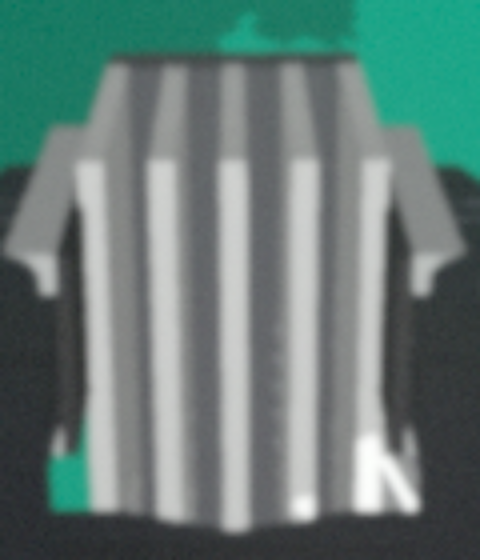

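Run:
```python
from h import *
c=get_calibration("wrist");K=c["intrinsics"];M=c["tool_from_camera"]
for p,z in [((238.7,249.8),-28),((317.7,249.8),-28),((246,224),8),((310.5,224),8)]:
    d=M[:3,:3]@np.array([(p[0]-K[0,2])/K[0,0],-(p[1]-K[1,2])/K[1,1],-1.]);o=M[:3,3]
    print(o+d*(z-o[2])/d[2])
```

```text
[-17.23577294 -16.83863143 -28.        ]
[ 14.9764442  -16.81695445 -28.        ]
[-17.94538238 -16.04677548   8.        ]
[ 15.82466558 -16.02702508   8.        ]
```

Sink B is held: the opening reads 31 mm, its tail is at tool y ≈ −16.5, so its centre is at +23.5. Next I'll view the tube from above on the way.

```bash
python3 plan.py 530 -90 190 85;python3 plan.py 580 48 210 106.5
```

```text
travel [0.751, -0.019, -0.413] dr [0, 0, -0.25] OK rows>= 3.429124669649676 2.619324796274738
{'p': [529.9192764802589, -90.0334098209085, 190.07899999999995], 'yaw': 85.04061428388704}
travel [0.709, 0.19, -0.1] dr [0, 0, -0.238] OK rows>= 2.963190172769882 2.4935972060535505
{'p': [580.0355615241461, 47.95063988556967, 210.07899999999995], 'yaw': 106.46061428388704}
```

Request:
jog_arm([
  {"travel":[0.05,0,-0.06],"dr":[0,0,-0.03],"claw":-1},
  {"travel":[0.15,0,-0.14],"dr":[0,0,-0.07],"claw":-1},
  {"travel":[0.28,-0.01,-0.22],"dr":[0,0,-0.11],"claw":-1},
  {"travel":[0.41,-0.01,-0.3],"dr":[0,0,-0.15],"claw":-1},
  {"travel":[0.54,-0.015,-0.37],"dr":[0,0,-0.19],"claw":-1},
  {"travel":[0.65,-0.019,-0.413],"dr":[0,0,-0.22],"claw":-1},
  {"travel":[0.72,-0.019,-0.413],"dr":[0,0,-0.25],"claw":-1},
  {"travel":[0.751,-0.019,-0.413],"dr":[0,0,-0.25],"claw":-1},
])

```text
time: 4.25
tool_pos: [530.1, -88.6, 189.7]
tool_rot: [-3.141, -0.0, 1.488]
ft_force: [-0.4, -1.0, -1.3]
gripper_width: 31.1
```

Request:
jog_arm([
  {"travel":[0.1,0.03,-0.02],"dr":[0,0,-0.04],"claw":-1},
  {"travel":[0.22,0.06,-0.04],"dr":[0,0,-0.08],"claw":-1},
  {"travel":[0.36,0.1,-0.06],"dr":[0,0,-0.12],"claw":-1},
  {"travel":[0.5,0.14,-0.08],"dr":[0,0,-0.17],"claw":-1},
  {"travel":[0.62,0.17,-0.1],"dr":[0,0,-0.21],"claw":-1},
  {"travel":[0.709,0.19,-0.1],"dr":[0,0,-0.238],"claw":-1},
  {"travel":[0.709,0.19,-0.1],"dr":[0,0,-0.238],"claw":-1},
  {"travel":[0.709,0.19,-0.1],"dr":[0,0,-0.238],"claw":-1},
])

```text
time: 5.05
tool_pos: [579.6, 47.6, 209.1]
tool_rot: [-3.14, -0.0, 1.857]
ft_force: [-0.1, 0.1, -1.1]
gripper_width: 31.2
```

```bash
python3 w.py w3
```

```text
5.05 [579.6284897   47.62842637 209.14409025] [-1.79899517e+02 -1.46123066e-02  1.06412079e+02] [-0.08858422  0.05762275 -1.10154892] 31.179409341935397
```

View pics/w3.png

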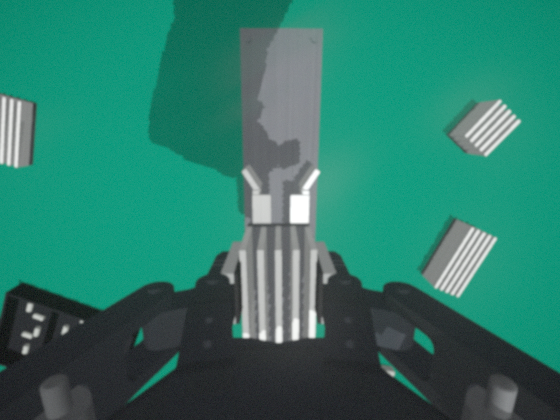

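The wrist view shows the deck foot at (241,29)–(323,29), the cheek tips near (243,170) and (319,170), and sink A at right (460,257).

Run:
```python
from h import *
import json
np.set_printoptions(precision=1,suppress=True)
im=cv2.imread("pics/w3.png");cv2.imwrite("pics/w3c.png",cv2.resize(im[20:240,220:345],None,fx=2.7,fy=2.7,interpolation=2)); cv2.imwrite("pics/w3d.png",cv2.resize(im[150:240,225:335],None,fx=6,fy=6,interpolation=2))
o=json.load(open("pics/w3.json"))
for p,z in [((240.5,28.5),10),((323,28.5),10),((243,160),10),((320,160),10),((243,170),50),((319,170),50)]: print(p,plane("wrist",p,z,o))
```

```text
(240.5, 28.5) [435.2 -35.   10. ]
(323, 28.5) [411.6  45.1  10. ]
(243, 160) [562.4   1.   10. ]
(320, 160) [538.  84.  10.]
(243, 170) [566.7   6.7  50. ]
(319, 170) [545.2  79.7  50. ]
```

View pics/w3d.png

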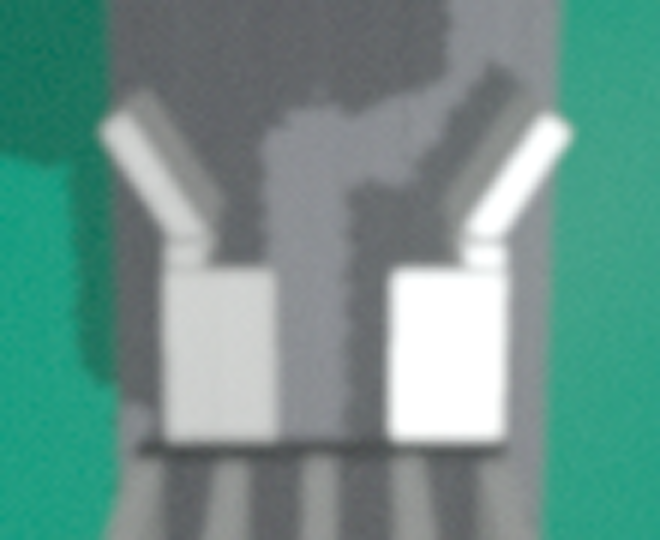

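View pics/w3c.png

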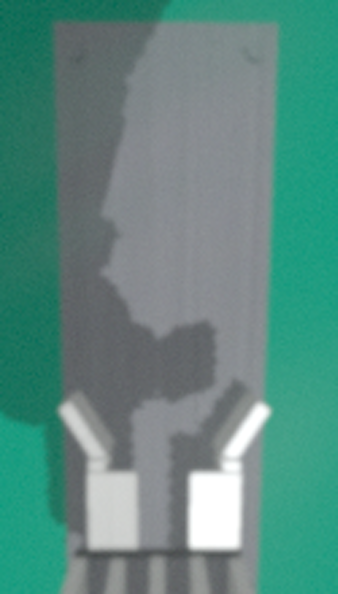

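Run:
```python
from h import *
import json
np.set_printoptions(precision=1,suppress=True)
o=json.load(open("pics/w3.json"))
A=lambda x,y:(225+x/6-.4,150+y/6-.4); B=lambda x,y:(220+x/2.7-.3,20+y/2.7-.3)
def L(n,p,q,z):
    a,b=plane("wrist",p,z,o),plane("wrist",q,z,o);print(n,a,b,"mid",(a+b)/2,np.linalg.norm(a-b),"dir",np.degrees(np.arctan2(-(a-b)[0],(a-b)[1]))-180)
L("foot",B(53,22),B(277,22),10)
L("deck",A(110,60),A(559,60),10)
L("deck2",A(120,400),A(548,400),10)
L("tip",A(120,105),A(555,105),50)
L("tip outer",A(98,130),A(575,130),50)
L("roof",A(165,268),A(506,268),60)
L("roof far",A(165,438),A(504,438),60)
L("slot",A(275,268),A(388,268),60)
L("slot far",A(275,438),A(388,438),60)
```

```text
foot [435.  -36.3  10. ] [411.3  44.2  10. ] mid [423.1   4.   10. ] 83.89111905030339 dir -343.5931802779489
deck [562.    0.8  10. ] [538.3  81.5  10. ] mid [550.2  41.1  10. ] 84.10472265978447 dir -343.60779812558565
deck2 [625.8  19.5  10. ] [602.  100.3  10. ] mid [613.9  59.9  10. ] 84.20796741095423 dir -343.6151379151013
tip [563.4   7.5  50. ] [543.   76.9  50. ] mid [553.2  42.2  50. ] 72.40370402116773 dir -343.60872890382586
tip outer [568.5   5.   50. ] [546.   81.5  50. ] mid [557.3  43.2  50. ] 79.67700228090267 dir -343.6092511574044
roof [585.7  22.1  60. ] [569.9  76.   60. ] mid [577.8  49.1  60. ] 56.17589414998021 dir -343.6122022541541
roof far [614.1  29.8  60. ] [598.   84.7  60. ] mid [606.   57.3  60. ] 57.260366692210674 dir -343.6160044270888
slot [580.6  39.5  60. ] [575.4  57.4  60. ] mid [578.   48.4  60. ] 18.61541678859165 dir -343.6122022541539
slot far [608.9  47.6  60. ] [603.5  65.9  60. ] mid [606.2  56.8  60. ] 19.0867451460706 dir -343.61600442708885
```

```bash
cp cmd.json cmd0.json; python3 plan.py 468.8 16.7 60 106.45;python3 plan.py 468.8 16.7 19 106.45; echo slide; python3 plan.py 530.3 34.9 19 106.45
```

```text
travel [0.008, -0.578, 0.75] dr [0, 0, 0.0] OK rows>= 3.7876599636186983 0.0
{'p': [468.7200873043256, 16.729089648330202, 60.07899999999992], 'yaw': 106.46061428388704}
travel [-0.0, 0.0, 0.205] dr [0, 0, 0.0] OK rows>= 0.82 0.0
{'p': [468.7200873043256, 16.729089648330202, 19.078999999999922], 'yaw': 106.46061428388704}
slide
travel [-0.0, 0.321, 0.0] dr [0, 0, 0.0] OK rows>= 1.284 0.0
{'p': [530.288833832175, 34.920556081507826, 19.07899999999993], 'yaw': 106.46061428388704}
```

Request:
jog_arm([
  {"travel":[0,-0.12,0.02],"dr":[0,0,0],"claw":-1},
  {"travel":[0,-0.28,0.08],"dr":[0,0,0],"claw":-1},
  {"travel":[0.004,-0.44,0.2],"dr":[0,0,0],"claw":-1},
  {"travel":[0.008,-0.54,0.36],"dr":[0,0,0],"claw":-1},
  {"travel":[0.008,-0.578,0.52],"dr":[0,0,0],"claw":-1},
  {"travel":[0.008,-0.578,0.66],"dr":[0,0,0],"claw":-1},
  {"travel":[0.008,-0.578,0.75],"dr":[0,0,0],"claw":-1},
  {"travel":[0.008,-0.578,0.75],"dr":[0,0,0],"claw":-1},
])

```text
time: 5.9
tool_pos: [466.8, 16.0, 58.1]
tool_rot: [-3.138, -0.002, 1.856]
ft_force: [-0.2, -0.7, -0.3]
gripper_width: 31.5
```

Request:
jog_arm([
  {"travel":[0,0,0.05],"dr":[0,0,0],"claw":-1},
  {"travel":[0,0,0.1],"dr":[0,0,0],"claw":-1},
  {"travel":[0,0,0.15],"dr":[0,0,0],"claw":-1},
  {"travel":[0,0,0.175],"dr":[0,0,0],"claw":-1},
  {"travel":[0,0,0.19],"dr":[0,0,0],"claw":-1},
  {"travel":[0,0,0.2],"dr":[0,0,0],"claw":-1},
  {"travel":[0,0,0.205],"dr":[0,0,0],"claw":-1},
  {"travel":[0,0,0.205],"dr":[0,0,0],"claw":-1},
])

```text
time: 6.7
tool_pos: [468.8, 16.8, 19.2]
tool_rot: [3.141, 0.0, 1.858]
ft_force: [-0.8, -0.4, 0.3]
gripper_width: 30.8
```

```bash
python3 w.py w4
python3 - <<'E'
from h import *
s=capture("side")[:,:,::-1];t=capture("top")[:,:,::-1]
cv2.imwrite("pics/s4.png",np.hstack([cv2.resize(s[150:300,180:380],None,fx=2,fy=2.6),cv2.resize(t[150:300,200:320],None,fx=2.6,fy=2.6)]))
E
```

```text
6.7 [468.84698104  16.75409436  19.16172211] [1.79987824e+02 6.07825079e-03 1.06464867e+02] [-0.79334979 -0.41457883  0.26454527] 30.807942112852086
```

View pics/s4.png

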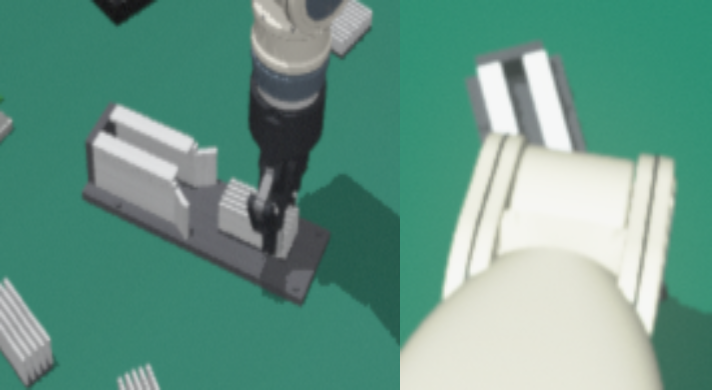

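View pics/w4.png

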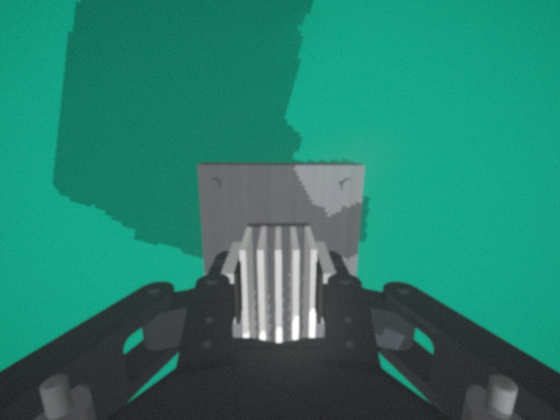

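Run:
```python
from h import *
c=get_calibration("wrist");K=c["intrinsics"];M=c["tool_from_camera"]
for p,z in [((198,163.5),9.2),((365.5,163.5),9.2),((203,262),9.2),((358,262),9.2)]:
    d=M[:3,:3]@np.array([(p[0]-K[0,2])/K[0,0],-(p[1]-K[1,2])/K[1,1],-1.]);o=M[:3,3]
    print(o+d*(z-o[2])/d[2])
```

```text
[-40.65971743 -48.16032687   9.2       ]
[ 43.18149972 -48.13298386   9.2       ]
[-41.62697374   5.50202821   9.2       ]
[43.08801421  5.54171808  9.2       ]
```

Request:
jog_arm([
  {"travel":[0.01,0.03,0],"dr":[0,0,0],"claw":-1},
  {"travel":[0.01,0.07,0],"dr":[0,0,0],"claw":-1},
  {"travel":[0.01,0.11,0],"dr":[0,0,0],"claw":-1},
  {"travel":[0.01,0.15,0],"dr":[0,0,0],"claw":-1},
  {"travel":[0.01,0.19,0],"dr":[0,0,0],"claw":-1},
  {"travel":[0.01,0.23,0],"dr":[0,0,0],"claw":-1},
  {"travel":[0.01,0.27,0],"dr":[0,0,0],"claw":-1},
  {"travel":[0.01,0.29,0],"dr":[0,0,0],"claw":-1},
])

```text
time: 7.65
tool_pos: [524.7, 35.3, 19.0]
tool_rot: [3.141, 0.0, 1.858]
ft_force: [-0.4, 0.4, -1.9]
gripper_width: 30.9
```

Run:
```python
from h import *
s=capture("side")[:,:,::-1]
o=get_obs();print(o['tool_pos'],o['ft_force'],o['torque'])
cv2.imwrite("pics/s5.png",cv2.resize(s[150:300,180:380],None,fx=4,fy=4,interpolation=2))
```

```text
[524.92363706  35.32435604  19.0148368 ] [0.93829221 0.22617472 0.07838133] [ 0.01552107  0.01888892 -0.00065194]
```

View pics/s5.png

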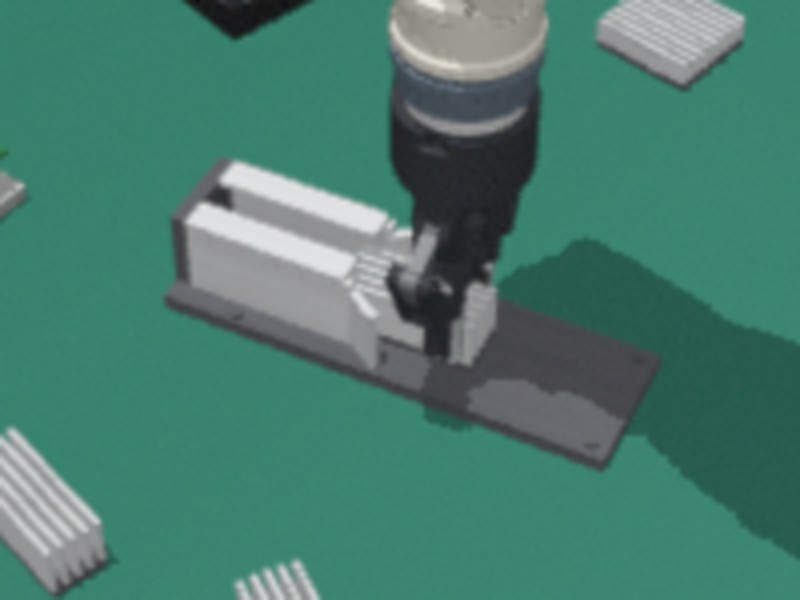

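Request:
jog_arm([
  {"travel":[0,0,0],"dr":[0,0,0],"claw":-0.5},
  {"travel":[0,0,0],"dr":[0,0,0],"claw":0.2},
  {"travel":[0,0,0],"dr":[0,0,0],"claw":0.4},
  {"travel":[0,0,0],"dr":[0,0,0],"claw":0.4},
  {"travel":[0,0,-0.1],"dr":[0,0,0],"claw":0.4},
  {"travel":[0,0,-0.3],"dr":[0,0,0],"claw":0.4},
  {"travel":[0,0,-0.5],"dr":[0,0,0],"claw":0.4},
  {"travel":[0,0,-0.7],"dr":[0,0,0],"claw":0.4},
])

```text
time: 8.5
tool_pos: [523.3, 35.1, 160.7]
tool_rot: [-3.141, -0.0, 1.858]
ft_force: [1.0, -0.3, -1.3]
gripper_width: 59.9
```

```bash
python3 - <<'E'
import json,numpy as np
from scipy.spatial.transform import Rotation as R
# cmd before slide: 468.72,16.73,19.08 yaw 106.46 ; plus (0.01,0.29,0), then (0,0,-0.7)
M=R.from_euler('xyz',[np.pi,0,np.radians(106.46061428)]).as_matrix()
p=np.array([468.7200873,16.7290896,19.079])+M@np.array([2,58,-140.])
json.dump(dict(p=p.tolist(),yaw=106.46061428),open("cmd.json","w"));print(p)
E
python3 w.py w6
```

```text
[523.77623007  35.08177723 159.079     ]
8.5 [523.33556288  35.06002698 160.72019953] [-1.79992550e+02 -4.21233796e-03  1.06452773e+02] [ 0.99542681 -0.32446932 -1.27954379] 59.89103792055696
```

View pics/w6.png

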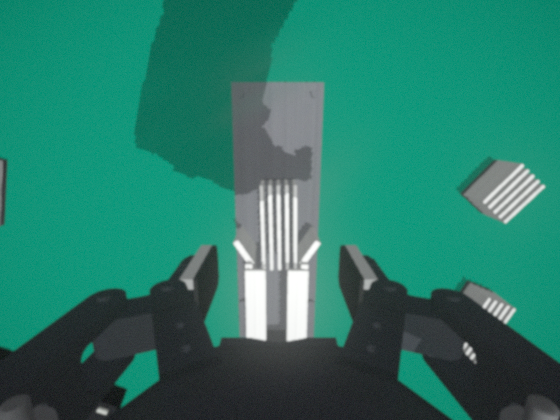

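Sink B stands straight in the mouth: its tail is at row ~182 and it is centred at column 279. Next is sink A, at roughly (602.5, 273.8) with yaw −6.2. I'll hover over it and look.

```bash
python3 - <<'E'
from h import *
import json
np.set_printoptions(precision=1,suppress=True)
o=json.load(open("pics/w6.json"))
im=cv2.imread("pics/w6.png");cv2.imwrite("pics/w6c.png",cv2.resize(im[170:280,225:330],None,fx=5,fy=5,interpolation=2))
for p,z in [((259,186),46),((297,186),46),((232,83),10),((325,83),10)]: print(plane("wrist",p,z,o))
E
python3 plan.py 545 160 190 95; python3 plan.py 578 276.5 160 83.8
```

```text
[512.7  14.1  46. ]
[503.4  45.7  46. ]
[435.7 -34.9  10. ]
[411.8  45.9  10. ]
travel [0.569, 0.279, -0.155] dr [0, 0, 0.127] OK rows>= 2.609603801346097 1.330616996507567
{'p': [545.0433200497106, 160.02892959514264, 190.079], 'yaw': 95.03061428000001}
travel [0.566, 0.215, 0.15] dr [0, 0, 0.125] OK rows>= 2.49505430802618 1.309662398137369
{'p': [577.9513999573011, 276.56346643635396, 160.079], 'yaw': 83.78061428000001}
```

View pics/w6c.png

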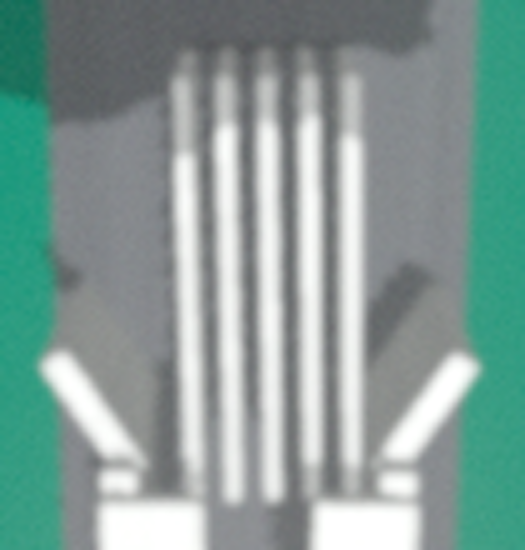

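Request:
jog_arm([
  {"travel":[0.08,0.03,-0.05],"dr":[0,0,0.03],"claw":1},
  {"travel":[0.2,0.1,-0.1],"dr":[0,0,0.06],"claw":1},
  {"travel":[0.34,0.17,-0.15],"dr":[0,0,0.09],"claw":1},
  {"travel":[0.46,0.23,-0.155],"dr":[0,0,0.127],"claw":1},
  {"travel":[0.54,0.26,-0.155],"dr":[0,0,0.127],"claw":1},
  {"travel":[0.569,0.279,-0.155],"dr":[0,0,0.127],"claw":1},
  {"travel":[0.569,0.279,-0.155],"dr":[0,0,0.127],"claw":1},
  {"travel":[0.569,0.279,-0.155],"dr":[0,0,0.127],"claw":1},
])

```text
time: 9.35
tool_pos: [544.9, 159.4, 189.9]
tool_rot: [-3.141, 0.0, 1.659]
ft_force: [-0.1, -0.2, 0.4]
gripper_width: 85.3
```

Request:
jog_arm([
  {"travel":[0.08,0.03,0.02],"dr":[0,0,0.03],"claw":1},
  {"travel":[0.2,0.08,0.05],"dr":[0,0,0.06],"claw":1},
  {"travel":[0.34,0.13,0.09],"dr":[0,0,0.09],"claw":1},
  {"travel":[0.46,0.17,0.12],"dr":[0,0,0.125],"claw":1},
  {"travel":[0.54,0.2,0.15],"dr":[0,0,0.125],"claw":1},
  {"travel":[0.566,0.215,0.15],"dr":[0,0,0.125],"claw":1},
  {"travel":[0.566,0.215,0.15],"dr":[0,0,0.125],"claw":1},
  {"travel":[0.566,0.215,0.15],"dr":[0,0,0.125],"claw":1},
])

```text
time: 10.15
tool_pos: [578.1, 275.6, 160.4]
tool_rot: [3.141, 0.0, 1.462]
ft_force: [0.2, 0.8, 1.0]
gripper_width: 85.0
```

```bash
python3 w.py w7; python3 rect.py w7 240 160 320 280 36
```

```text
10.15 [578.06351099 275.61396942 160.44034849] [1.79984160e+02 1.19190656e-02 8.37839832e+01] [0.17604206 0.84688995 0.95984466] 85.04738754990022
[[262. 176.]
 [300. 176.]
 [300. 265.]
 [262. 265.]]
ctr [598.4 275.2  36. ] 86.52100416721579 33.8338708484397 yaw -5.15651513211818 
 [[553.6 263.   36. ]
 [557.3 296.6  36. ]
 [643.4 288.8  36. ]
 [639.5 252.4  36. ]]
```

View pics/w7.png

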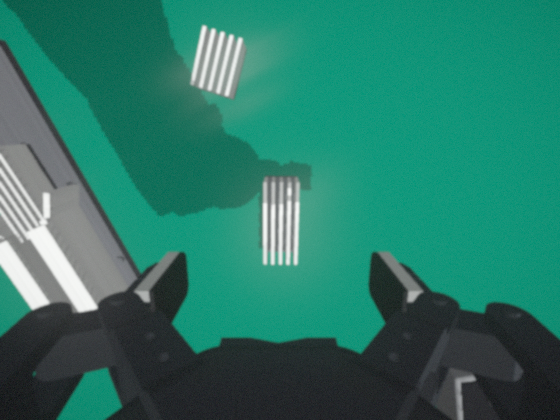

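View pics/w7_crop.png

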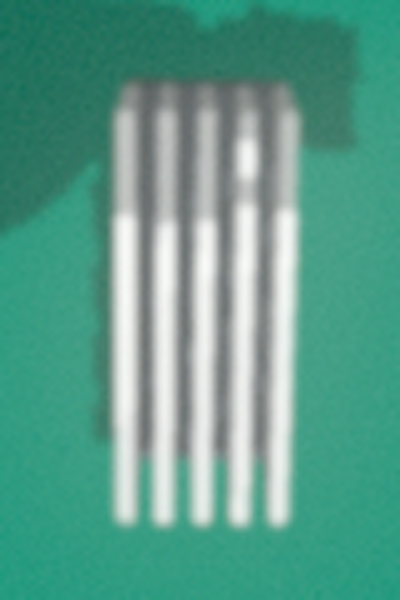

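Run:
```python
from h import *
import json
np.set_printoptions(precision=1,suppress=True)
o=json.load(open("pics/w7.json"))
P=[(262.2,180.6),(299.6,180.6),(298.4,264.6),(262.4,264.6)]
w=np.array([plane("wrist",p,36,o) for p in P]);print(w,w.mean(0))
l=(w[2]+w[3]-w[0]-w[1])/2;print(np.linalg.norm(l),np.degrees(np.arctan2(l[1],l[0])))
T=lambda x,y,ox=120:(ox+x/5-.4,180+y/5-.4);S=lambda x,y:(165+x/3.2-.35,140+y/3.2-.35)
Q=[T(170,237),T(92,226),T(128,38),T(208,48)];V=[S(131,456),S(93,488),S(17,402),S(59,376)]
for p,q,v in zip(P,Q,V): print(tri([ray("wrist",p,o),ray("top",q),ray("side",v)]))
```

```text
[[557.7 262.6  36. ]
 [561.4 295.9  36. ]
 [642.9 287.3  36. ]
 [639.1 252.8  36. ]] [600.3 274.7  36. ]
81.93836939834917 -6.431758130793214
(array([559.1, 262.4,  31.8]), [0.6, 1.0, 0.4])
(array([562. , 295.3,  29.8]), [1.0, 2.8, 3.7])
(array([644.3, 285.8,  34.7]), [1.7, 2.3, 2.4])
(array([642. , 251.7,  32.2]), [1.2, 1.4, 1.0])
```

```bash
python3 plan.py 576 277.2 7.5 83.7
```

```text
travel [0.002, -0.01, 0.763] dr [0, 0, 0.001] OK rows>= 3.052272595952072 0.010477299185098952
{'p': [576.0065055112372, 277.17778361311986, 7.479000000000013], 'yaw': 83.69061428}
```

Request:
jog_arm([
  {"travel":[0.002,-0.01,0.2],"dr":[0,0,0.001],"claw":1},
  {"travel":[0.002,-0.01,0.4],"dr":[0,0,0.001],"claw":1},
  {"travel":[0.002,-0.01,0.6],"dr":[0,0,0.001],"claw":1},
  {"travel":[0.002,-0.01,0.7],"dr":[0,0,0.001],"claw":1},
  {"travel":[0.002,-0.01,0.763],"dr":[0,0,0.001],"claw":1},
  {"travel":[0.002,-0.01,0.763],"dr":[0,0,0.001],"claw":0.2},
  {"travel":[0.002,-0.01,0.763],"dr":[0,0,0.001],"claw":-0.2},
  {"travel":[0.002,-0.01,0.763],"dr":[0,0,0.001],"claw":-1},
])

```text
time: 11.0
tool_pos: [577.0, 277.3, 9.2]
tool_rot: [3.139, -0.001, 1.461]
ft_force: [-0.3, -0.3, 0.2]
gripper_width: 44.3
```

Request:
jog_arm([
  {"claw":-1,"travel":[0,0,0],"dr":[0,0,0]},
  {"claw":-1,"travel":[0,0,0],"dr":[0,0,0]},
  {"claw":-1,"travel":[0,0,0],"dr":[0,0,0]},
  {"claw":-1,"travel":[0,0,0],"dr":[0,0,0]},
  {"claw":-1,"travel":[0,0,-0.05],"dr":[0,0,0]},
  {"claw":-1,"travel":[0,0,-0.2],"dr":[0,0,0]},
  {"claw":-1,"travel":[0,0,-0.4],"dr":[0,0,0]},
  {"claw":-1,"travel":[0,0,-0.6],"dr":[0,0,0]},
])

```text
time: 11.8
tool_pos: [575.6, 277.1, 129.5]
tool_rot: [-3.141, 0.0, 1.461]
ft_force: [1.2, 0.0, -1.3]
gripper_width: 31.1
```

```bash
python3 - <<'E'
import json
c=json.load(open("cmd.json"));c['p'][2]+=120;json.dump(c,open("cmd.json","w"));print(c)
E
python3 w.py w8;python3 - <<'E'
import cv2
im=cv2.imread("pics/w8.png");cv2.imwrite("pics/w8c.png",cv2.resize(im[210:350,220:340],None,fx=4,fy=4))
E
```

```text
{'p': [576.0065055112372, 277.17778361311986, 127.47900000000001], 'yaw': 83.69061428}
11.8 [575.6097013 277.1011931 129.5243789] [-1.79983133e+02  7.10008554e-03  8.36985487e+01] [ 1.1585615   0.01151824 -1.28829965] 31.102123515293794
```

View pics/w8c.png

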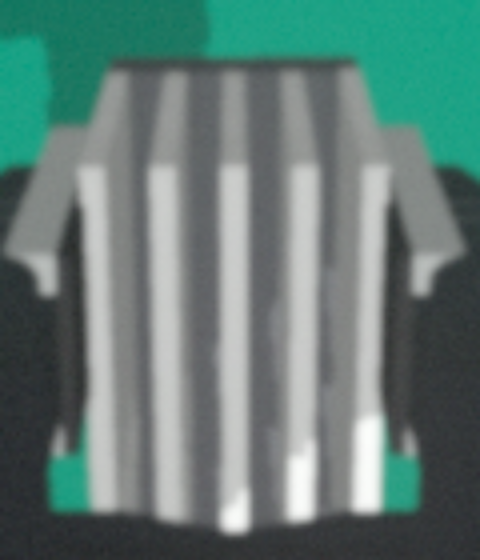

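```bash
python3 plan.py 505 140 150 95; python3 plan.py 440.3 10.4 70 106.46;python3 plan.py 440.3 10.4 19 106.46
```

```text
travel [-0.721, -0.278, -0.113] dr [0, 0, -0.126] OK rows>= 3.1238284203841933 1.320139697322468
{'p': [504.8961101377302, 139.96148840798205, 150.079], 'yaw': 95.03061428000001}
travel [-0.617, -0.379, 0.4] dr [0, 0, -0.127] OK rows>= 3.3089696281471066 1.330616996507567
{'p': [440.20879403557734, 10.390075142940617, 70.079], 'yaw': 106.46061428000002}
travel [-0.0, 0.0, 0.255] dr [0, 0, 0.0] OK rows>= 1.02 0.0
{'p': [440.20879403557734, 10.390075142940619, 19.078999999999994], 'yaw': 106.46061428000002}
```

Request:
jog_arm([
  {"travel":[-0.06,-0.02,-0.03],"dr":[0,0,-0.02],"claw":-1},
  {"travel":[-0.18,-0.07,-0.06],"dr":[0,0,-0.05],"claw":-1},
  {"travel":[-0.33,-0.13,-0.09],"dr":[0,0,-0.08],"claw":-1},
  {"travel":[-0.48,-0.19,-0.113],"dr":[0,0,-0.1],"claw":-1},
  {"travel":[-0.61,-0.24,-0.113],"dr":[0,0,-0.126],"claw":-1},
  {"travel":[-0.69,-0.27,-0.113],"dr":[0,0,-0.126],"claw":-1},
  {"travel":[-0.721,-0.278,-0.113],"dr":[0,0,-0.126],"claw":-1},
  {"travel":[-0.721,-0.278,-0.113],"dr":[0,0,-0.126],"claw":-1},
])

```text
time: 12.65
tool_pos: [505.2, 139.7, 150.5]
tool_rot: [3.141, -0.0, 1.657]
ft_force: [0.6, 0.1, -0.6]
gripper_width: 30.8
```

Request:
jog_arm([
  {"travel":[-0.06,-0.05,0],"dr":[0,0,-0.02],"claw":-1},
  {"travel":[-0.18,-0.14,0.02],"dr":[0,0,-0.05],"claw":-1},
  {"travel":[-0.32,-0.24,0.06],"dr":[0,0,-0.08],"claw":-1},
  {"travel":[-0.46,-0.33,0.12],"dr":[0,0,-0.1],"claw":-1},
  {"travel":[-0.58,-0.379,0.2],"dr":[0,0,-0.127],"claw":-1},
  {"travel":[-0.617,-0.379,0.3],"dr":[0,0,-0.127],"claw":-1},
  {"travel":[-0.617,-0.379,0.4],"dr":[0,0,-0.127],"claw":-1},
  {"travel":[-0.617,-0.379,0.4],"dr":[0,0,-0.127],"claw":-1},
])

```text
time: 13.45
tool_pos: [439.6, 10.8, 68.2]
tool_rot: [-3.138, -0.002, 1.858]
ft_force: [-0.5, -0.3, -0.4]
gripper_width: 31.0
```

```bash
python3 w.py w9
python3 - <<'E'
from h import *
s=capture("side")[:,:,::-1]
cv2.imwrite("pics/s9.png",cv2.resize(s[150:300,180:380],None,fx=4,fy=4,interpolation=2))
E
```

```text
13.45 [439.61366495  10.82532477  68.21596724] [-1.79817379e+02 -1.05859170e-01  1.06428139e+02] [-0.50613891 -0.33787287 -0.37082362] 31.021212286131078
```

View pics/s9.png

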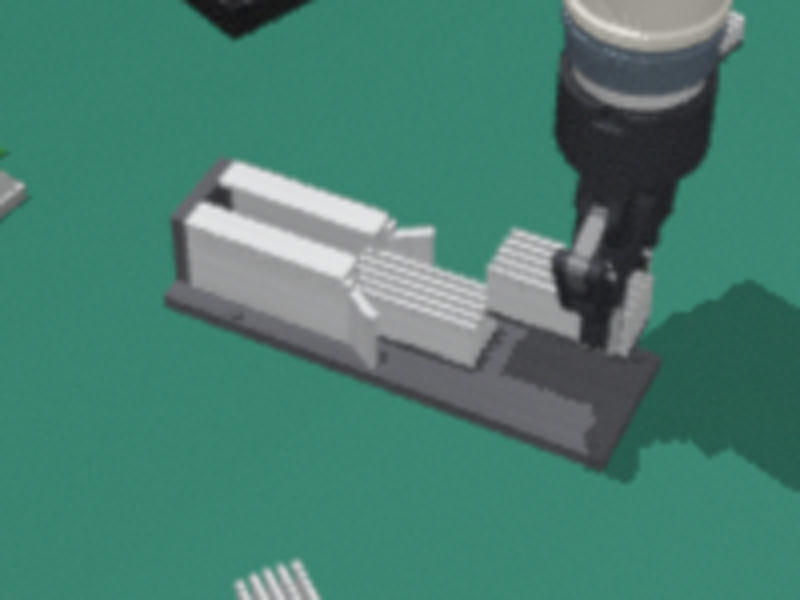

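View pics/w9.png

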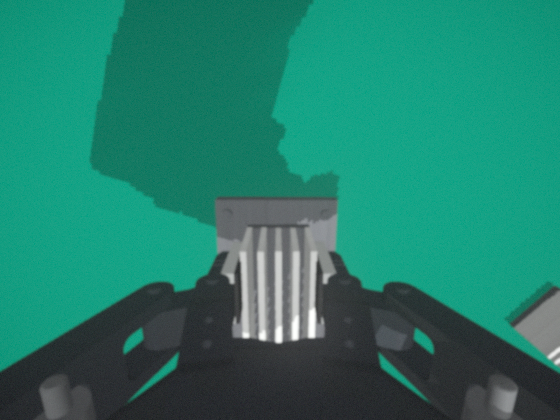

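Request:
jog_arm([
  {"travel":[0,-0.02,0],"dr":[0,0,0],"claw":-1},
  {"travel":[0,-0.02,0.05],"dr":[0,0,0],"claw":-1},
  {"travel":[0,-0.02,0.1],"dr":[0,0,0],"claw":-1},
  {"travel":[0,-0.02,0.15],"dr":[0,0,0],"claw":-1},
  {"travel":[0,-0.02,0.2],"dr":[0,0,0],"claw":-1},
  {"travel":[0,-0.02,0.24],"dr":[0,0,0],"claw":-1},
  {"travel":[0,-0.02,0.255],"dr":[0,0,0],"claw":-1},
  {"travel":[0,-0.02,0.255],"dr":[0,0,0],"claw":-1},
])

```text
time: 14.35
tool_pos: [436.1, 9.3, 19.1]
tool_rot: [-3.141, -0.0, 1.858]
ft_force: [-4.3, 0.1, 6.5]
gripper_width: 31.2
```

```bash
python3 w.py w10
python3 - <<'E'
from h import *
s=capture("side")[:,:,::-1]
cv2.imwrite("pics/s10.png",cv2.resize(s[150:300,180:380],None,fx=4,fy=4,interpolation=2))
E
```

```text
14.35 [436.05028284   9.27845977  19.13134022] [-1.79973789e+02 -8.94994574e-03  1.06461322e+02] [-4.2503942   0.14530812  6.54742791] 31.185744458753774
```

View pics/s10.png

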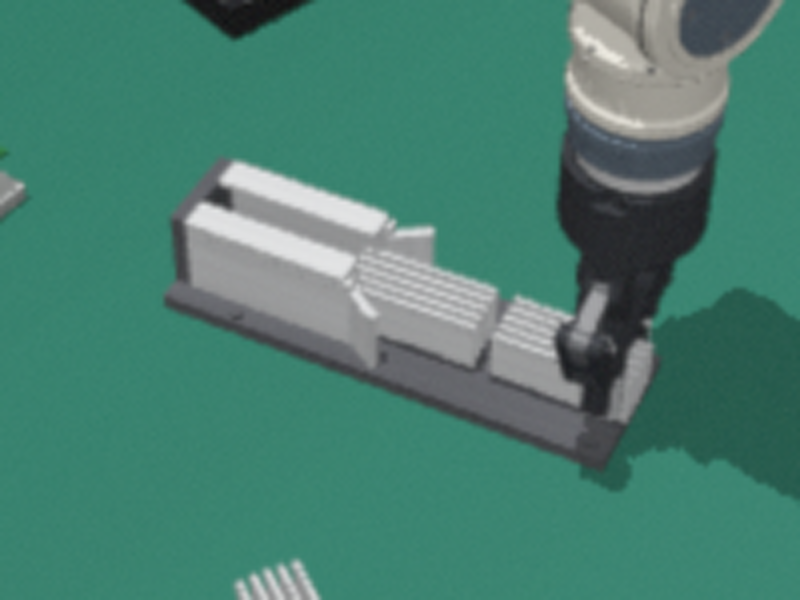

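View pics/w10.png

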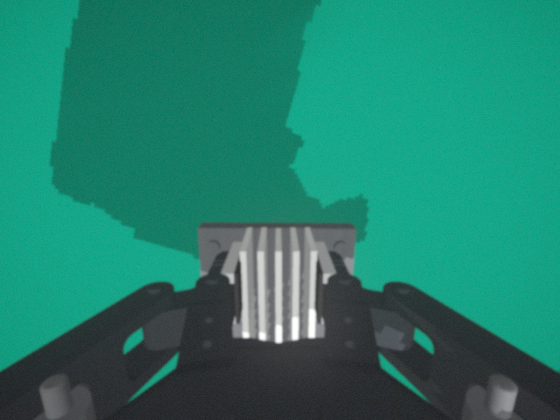

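Both sinks are in line on the deck. There is a light 6.5 N contact with the deck, so I'll lift about 1.2 mm and push slowly.

Request:
jog_arm([
  {"travel":[0,0,-0.006],"dr":[0,0,0],"claw":-1},
  {"travel":[0,0.03,-0.006],"dr":[0,0,0],"claw":-1},
  {"travel":[0,0.07,-0.006],"dr":[0,0,0],"claw":-1},
  {"travel":[0,0.11,-0.006],"dr":[0,0,0],"claw":-1},
  {"travel":[0,0.15,-0.006],"dr":[0,0,0],"claw":-1},
  {"travel":[0,0.19,-0.006],"dr":[0,0,0],"claw":-1},
  {"travel":[0,0.23,-0.006],"dr":[0,0,0],"claw":-1},
  {"travel":[0,0.25,-0.006],"dr":[0,0,0],"claw":-1},
])

```text
time: 15.25
tool_pos: [485.3, 23.7, 20.2]
tool_rot: [3.141, 0.0, 1.858]
ft_force: [-0.8, -0.5, 0.0]
gripper_width: 31.1
```

Run:
```python
from h import *
s=capture("side")[:,:,::-1]
o=get_obs();print(o['tool_pos'],o['ft_force'],o['torque'])
cv2.imwrite("pics/s11.png",cv2.resize(s[150:300,180:380],None,fx=4,fy=4,interpolation=2))
```

```text
[485.53589762  23.66726588  20.22568685] [ 0.94849856 -0.38842781  0.18004261] [-0.04141284 -0.04286651 -0.01408962]
```

View pics/s11.png

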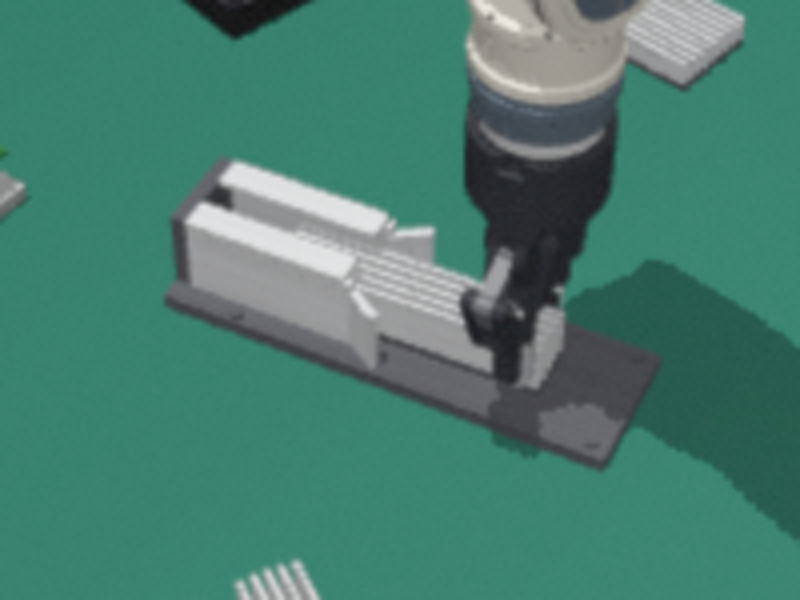

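Request:
jog_arm([
  {"travel":[0,0.03,0],"dr":[0,0,0],"claw":-1},
  {"travel":[0,0.06,0],"dr":[0,0,0],"claw":-1},
  {"travel":[0,0.09,0],"dr":[0,0,0],"claw":-1},
  {"travel":[0,0.12,0],"dr":[0,0,0],"claw":-1},
  {"travel":[0,0.15,0],"dr":[0,0,0],"claw":-1},
  {"travel":[0,0.17,0],"dr":[0,0,0],"claw":-1},
  {"travel":[0,0.19,0],"dr":[0,0,0],"claw":-1},
  {"travel":[0,0.19,0],"dr":[0,0,0],"claw":-1},
])

```text
time: 16.1
tool_pos: [521.3, 34.3, 20.3]
tool_rot: [3.141, 0.0, 1.858]
ft_force: [0.0, -0.3, -1.2]
gripper_width: 31.2
```

Run:
```python
from h import *
s=capture("side")[:,:,::-1]
o=get_obs();print(o['tool_pos'],o['ft_force'],o['torque'])
cv2.imwrite("pics/s12.png",cv2.resize(s[150:300,180:380],None,fx=4,fy=4,interpolation=2))
```

```text
[520.98393399  34.26384912  20.23606108] [ 0.69801536 -0.99580254 -1.01990995] [-0.00692076 -0.02063819 -0.03726227]
```

View pics/s12.png

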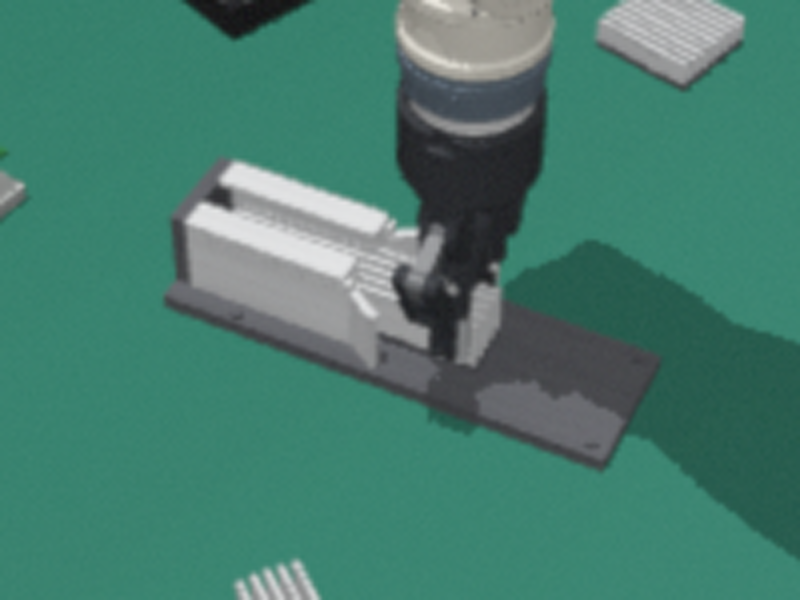

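Request:
jog_arm([
  {"travel":[0,0.01,0],"dr":[0,0,0],"claw":-1},
  {"travel":[0,0.018,0],"dr":[0,0,0],"claw":-1},
  {"travel":[0,0.026,0],"dr":[0,0,0],"claw":-1},
  {"travel":[0,0.034,0],"dr":[0,0,0],"claw":-1},
  {"travel":[0,0.04,0],"dr":[0,0,0],"claw":-1},
  {"travel":[0,0.045,0],"dr":[0,0,0],"claw":-1},
  {"travel":[0,0.045,0],"dr":[0,0,0],"claw":-1},
  {"travel":[0,0.045,0],"dr":[0,0,0],"claw":-1},
])

```text
time: 16.95
tool_pos: [529.5, 36.8, 20.3]
tool_rot: [3.141, 0.0, 1.858]
ft_force: [0.3, 0.5, -0.2]
gripper_width: 31.4
```

No contact yet, so I'll go 1 mm per row.

Request:
jog_arm([
  {"travel":[0,0.003,0],"dr":[0,0,0],"claw":-1},
  {"travel":[0,0.006,0],"dr":[0,0,0],"claw":-1},
  {"travel":[0,0.009,0],"dr":[0,0,0],"claw":-1},
  {"travel":[0,0.012,0],"dr":[0,0,0],"claw":-1},
  {"travel":[0,0.015,0],"dr":[0,0,0],"claw":-1},
  {"travel":[0,0.015,0],"dr":[0,0,0],"claw":-1},
  {"travel":[0,0.015,0],"dr":[0,0,0],"claw":-1},
  {"travel":[0,0.015,0],"dr":[0,0,0],"claw":-1},
])

```text
time: 17.75
tool_pos: [532.4, 37.6, 20.3]
tool_rot: [3.141, 0.0, 1.858]
ft_force: [0.1, 0.2, 0.2]
gripper_width: 31.2
```

Run:
```python
from h import *
s=capture("side")[:,:,::-1]
o=get_obs();print(o['tool_pos'],o['ft_force'],o['torque'])
cv2.imwrite("pics/s13.png",cv2.resize(s[180:260,210:320],None,fx=7,fy=7,interpolation=2))
```

```text
[532.3448571   37.60810815  20.30063504] [ 0.36731281  0.98518648 -1.226976  ] [-0.02903234 -0.01167948 -0.02239541]
```

View pics/s13.png

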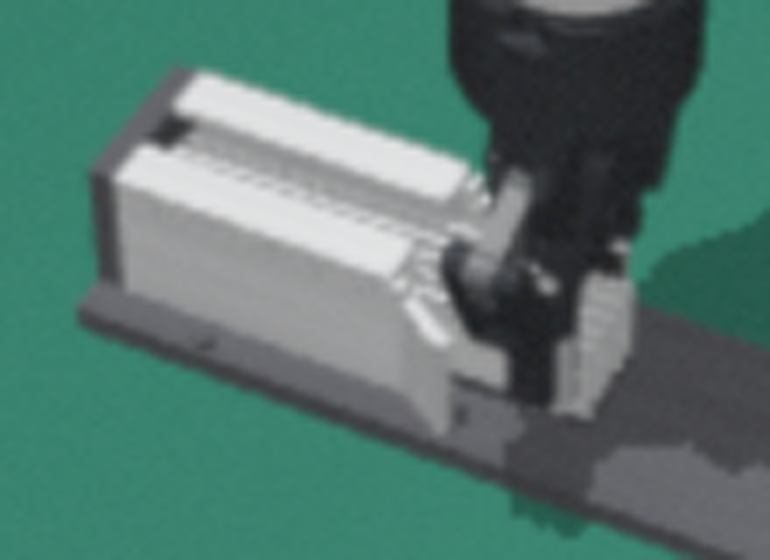

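Request:
jog_arm([
  {"travel":[0,0.003,0],"dr":[0,0,0],"claw":-1},
  {"travel":[0,0.006,0],"dr":[0,0,0],"claw":-1},
  {"travel":[0,0.009,0],"dr":[0,0,0],"claw":-1},
  {"travel":[0,0.012,0],"dr":[0,0,0],"claw":-1},
  {"travel":[0,0.015,0],"dr":[0,0,0],"claw":-1},
  {"travel":[0,0.015,0],"dr":[0,0,0],"claw":-1},
  {"travel":[0,0.015,0],"dr":[0,0,0],"claw":-1},
  {"travel":[0,0.015,0],"dr":[0,0,0],"claw":-1},
])

```text
time: 18.6
tool_pos: [534.1, 38.2, 20.1]
tool_rot: [-3.14, -0.0, 1.858]
ft_force: [-4.5, -2.0, 1.1]
gripper_width: 31.2
```

The −5 N axial force and the stalled travel (1.9 of 3 mm) show the stack is against the closed end. I'll release and rise.

Request:
jog_arm([
  {"travel":[0,-0.004,0],"dr":[0,0,0],"claw":-1},
  {"travel":[0,-0.004,0],"dr":[0,0,0],"claw":-0.2},
  {"travel":[0,-0.004,0],"dr":[0,0,0],"claw":0.2},
  {"travel":[0,-0.004,0],"dr":[0,0,0],"claw":0.2},
  {"travel":[0,-0.004,-0.1],"dr":[0,0,0],"claw":0.2},
  {"travel":[0,-0.004,-0.3],"dr":[0,0,0],"claw":0.2},
  {"travel":[0,-0.004,-0.5],"dr":[0,0,0],"claw":0.2},
  {"travel":[0,-0.004,-0.75],"dr":[0,0,0],"claw":0.2},
])

```text
time: 19.4
tool_pos: [533.7, 38.3, 171.0]
tool_rot: [-3.14, -0.001, 1.858]
ft_force: [0.3, -0.4, 0.0]
gripper_width: 51.6
```

```bash
python3 w.py w14
python3 - <<'E'
from h import *
s=capture("side")[:,:,::-1]
cv2.imwrite("pics/s14.png",cv2.resize(s[170:280,200:360],None,fx=5,fy=5,interpolation=2))
E
```

```text
19.4 [533.68834525  38.31026302 170.95912357] [-1.79898273e+02 -4.70267435e-02  1.06459938e+02] [ 0.3169212  -0.40572408  0.03477315] 51.600351193765356
```

View pics/s14.png

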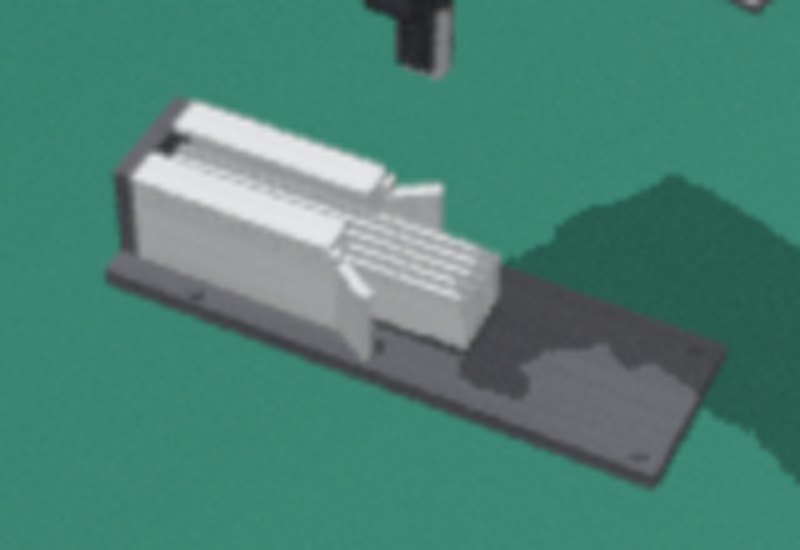

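View pics/w14.png

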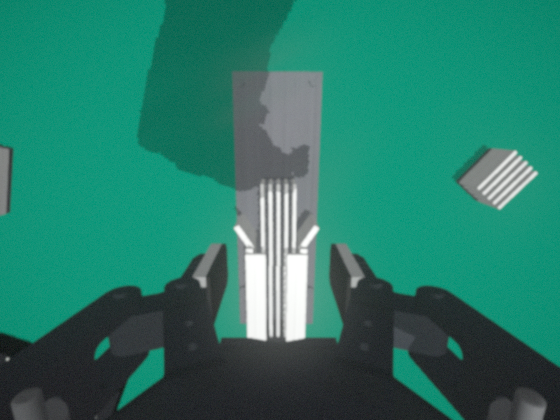

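Run:
```python
from h import *
import json
np.set_printoptions(precision=1,suppress=True)
o=json.load(open("pics/w14.json"))
im=cv2.imread("pics/w14.png");cv2.imwrite("pics/w14c.png",cv2.resize(im[170:345,225:330],None,fx=3.4,fy=3.4,interpolation=2))
u=np.array([np.cos(np.radians(16.45)),np.sin(np.radians(16.45)),0])
f=(plane("wrist",(232,71),10,o)+plane("wrist",(323,71),10,o))/2
for r in (183,185,187):
    t=(plane("wrist",(260,r),46,o)+plane("wrist",(297.5,r),46,o))/2
    print(f,t,"centre s",(t-f)@u-140+40,"lat",(t-f)@np.array([-u[1],u[0],0]))
```

```text
[422.8   4.6  10. ] [517.3  33.6  46. ] centre s -1.1760909474394197 lat 1.0800523938370301
[422.8   4.6  10. ] [519.   34.1  46. ] centre s 0.6466470930339341 lat 1.0808517902589558
[422.8   4.6  10. ] [520.8  34.7  46. ] centre s 2.4756990050139223 lat 1.081653963512522
```

View pics/w14c.png

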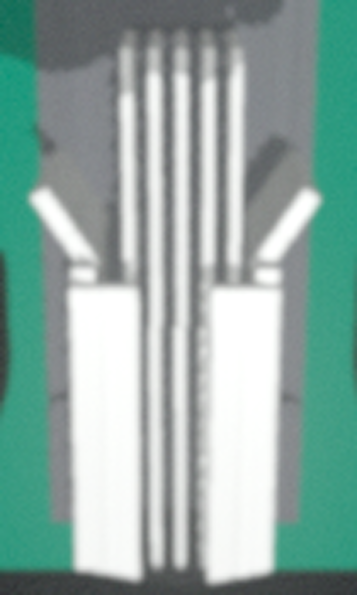

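The second sink's centre is about 0 to 1 mm from the mouth and 1 mm off the axis. The seam at crop (168,325) is closed, and the first sink reaches the closed end. I'll hand it in.

```bash
python3 -c "
from rig import *
print(get_obs()['time'],job_done())"
```

```text
the job is handed in; nothing more can be done
19.5 None
```

Both long heat sinks are in the feed tube, and I handed the job in at 19.5 s of the 61 s allowed. I gripped each one by its tail, set it on the deck and slid it in nose first. The second pushed the first home until the wrist read about 5 N along the axis and the tool stopped moving.

**Final position:** the last wrist picture puts the second sink's centre within about 1–2 mm of the mouth point and 1 mm off the axis. Both sinks stood fins up, the seam between them looked closed through the sight slot, and the gripper was well clear. I inferred that the first sink is against the closed end from that contact and the closed seam. I did not measure it separately.

**Bystanders:** I never touched the short or the wide heat sink, and nothing in the pictures suggested they moved. I did not re-measure where they lie.

**Disagreements:**
- **Tube position:** the top and wrist cameras differed by about 2–3 mm. I corrected 2 mm sideways from the close view.
- **Sink heights:** heights from two and three views scattered by several mm around 36, and the three-view ones for the second sink came out low at 30–35. Two far corners of the first sink came out far too low (17 and 27) because the camera rays were nearly parallel, so I ignored those.
- **Deck contact:** the second sink touched the deck lightly, at about 6.5 N, when I lowered it, so I raised it 1.2 mm before pushing.

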